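Nest the baking moulds on the stand

ROBOT

A 6-joint arm with a two-finger parallel gripper is mounted at the origin on a cart in front of the work surface, level with it; the furniture and walls round the work are solid. World frame = base frame: x ahead of the robot, y to its left, z up, the work surface at z = 0. Lengths are in m, angles in rad, forces in N, time in s.
With the tool pointing down it reaches from about 0.375 to 0.925 m from the base axis. Payload 5.7 kg.
Tool frame: the origin (TCP) lies midway between the tips of the shut fingers; the grasp point (between the pads) lies 19 mm behind it (ctrl.hold_point_z is the distance from the TCP to the grasp point, in m); z points along the fingers, y is the line along which they close (so a half turn about z gives the same grasp; the last joint's range is limited). The gripper opens to 88 mm and grips with 3 to 60 N. Pads are 20 mm wide; open, the fingers measure 115 mm over their backs; the gripper's body (75 mm by 178 mm) begins 61 mm behind the grasp point.
Start: joints at [-1.236, 0.359, 1.51, -0, 1.272, -0.115], TCP at [0.261, -0.54, 0.223] pointing down, gripper open.
Joint ranges: [-2.97, 2.97], [-1.01, 2.36], [0.21, 2.38], [-0.96, 4.11], [0.2, 2.71], [-2.98, 2.98]. Speed limits (rad/s): [2.39, 2.39, 3.14, 3.14, 3.14, 3.14].

INTERFACE

Orientations are given as a rotation vector (axis times angle).
In Python, from workcell import ctrl, vision gives the robot as it stands.
- The arm moves only by the shell command python3 -m creep 'ROWS' [OPENING]. ROWS is text: rows parted by semicolons, each of 6 numbers parted by spaces: the shift along the tool's x, y, z each as a share of 200 mm, from -1 to 1, then the turn, a rotation vector about the tool's x, y, z each as a share of 1.5 rad, from -1 to 1. In form: tx ty tz ax ay az; .... A call has 1 to 5 rows; each row is the pose to reach, as a shift and turn from the pose commanded when the call began, along the tool's axes at that moment; what a row does not reach only later rows make up. A row lasts 1/10 s, in which the tool goes at most 50 mm and 8.59 degrees, less where a joint would pass 70% of its speed; a pose out of reach is approached as far as the arm can. A call with a number of a shift or a turn outside -1 to 1 is refused whole. A call with a gripper value outside its range is refused whole. OPENING is the opening, from 0 (shut) to 1 (fully open), set as the call begins (- or left out, the last holds). The fingers move at their own pace and stop on an object; the grip force is fixed at half the most. Time passes only in rows, so rows that repeat a pose let the fingers close. It gives the time, the measured TCP pose, the force, the opening and the grip force at its end, in the units of the state.
- ctrl.get_state(): the state, without advancing time (a new reading comes with each control period).
- vision.camera(name): name is "side" or "top"; returns (picture, depth): 420x560x3 uint8, red, green, blue; 420x560 float32, m along the optical axis (not along the pixel's ray), 0 where there is no reading.
- vision.camera_model(name): a dict with "mtx" (3x3 intrinsics, pixels), "k1" (the pictures are not rectified: a ray, as slopes to the right and down, at radius r is drawn at 1 + k1 r^2 times it, then the intrinsics apply), "R" (3x3) and "t" (3): a world point X has camera coordinates R X + t. Camera axes: x right, y down, z forward; pixel columns grow to the right and rows downward; lengths in m; the calibration is good to about 2 mm. A picture is of the moment at which its call begins. camera_model takes no time and is no camera call.
- ctrl.hand_in(): hands the job in; it is judged then, once.
The state is a dict: "clock": time; "joint_pos": joint angles; "qd": joint speeds; "joint_torque": joint torques, N m; "tcp_pos": TCP position; "tool_rot": TCP orientation; "wrist_force": force on the tool from outside, world axes, zero at the start; "ft_torque": the same for the moment, N m; "gripper_width": finger opening in m; "grip_force": force on a finger pad.
Only numpy, scipy, OpenCV 4.12 (cv2) and the standard library are available. Lean on these libraries where they do the work, as an engineer would, in place of code of your own. Each camera call takes 0.05 s, during which the arm holds its last target. There are 200 camera calls.

TASK

Four washed baking moulds stand upside down about the worktop. Put them away nested on the round wooden stand, still upside down: the smallest in the middle of the stand first, then each next larger one over it, until all four cover one another, stand flat on the wood in the middle of the stand, and are let go. Leave everything else where it is.

Things in the scene. Friction and masses are not known exactly. Their poses are not given: they have to be found in the camera images.
- stand_top (a point): Flat round stand of pale wood, 104 mm across and 12 mm high, fixed to the worktop; this point is the middle of its flat top face, 12 mm above the worktop (z = 0.012).
- mould_small_center (a point): The smallest of four plain aluminium baking moulds (tapered cups), upside down, mouth down on the worktop. 40 mm high, outside 34 mm across at the mouth, 27 mm at the closed top, wall 2.2 mm, top 3 mm thick, under 100 g. This point: on its axis half-way up; z up the axis. Each larger one fits right over the next smaller, about 2 mm to spare all round, mouths level.
- mould_medium_center (a point): The second smallest of four plain aluminium baking moulds (tapered cups), upside down, mouth down on the worktop. 46 mm high, outside 44 mm across at the mouth, 37 mm at the closed top, wall 2.2 mm, top 3 mm thick, under 100 g. This point: on its axis half-way up; z up the axis. Each larger one fits right over the next smaller, about 2 mm to spare all round, mouths level.
- mould_large_center (a point): The second largest of four plain aluminium baking moulds (tapered cups), upside down, mouth down on the worktop. 52 mm high, outside 54 mm across at the mouth, 47 mm at the closed top, wall 2.2 mm, top 3 mm thick, under 100 g. This point: on its axis half-way up; z up the axis. Each larger one fits right over the next smaller, about 2 mm to spare all round, mouths level.
- mould_largest_center (a point): The largest of four plain aluminium baking moulds (tapered cups), upside down, mouth down on the worktop. 58 mm high, outside 64 mm across at the mouth, 57 mm at the closed top, wall 2.2 mm, top 3 mm thick, under 100 g. This point: on its axis half-way up; z up the axis. Each larger one fits right over the next smaller, about 2 mm to spare all round, mouths level.
- garlic_center (a point): Bulb of garlic, 50 mm across, 51 mm high; its centre. Bystander.
- shaker_center (a point): Glass salt shaker with a grey cap, 44 mm across, 90 mm high, standing; its centre. Bystander.
- jar_turmeric_center (a point): Glass spice jar with a brown wooden lid, 48 mm across, 96 mm high, standing; its centre. Bystander.
Things that resemble listed ones, but are neither listed nor needed, are in the scene too. What is shaped like the part that bears stand_top but grey is not meant. What is shaped like the part that bears mould_medium_center but pink or yellow is not meant.

How it is judged:
On the way, in this order (a step that is already met when the one before it is completed fails the run):
1. the smallest mould stands mouth down in the middle of the stand (horizontal distance between mould_small_center and stand_top below 0.015 m and height (world z) of mould_small_center between 0.028 and 0.036 m and angle between mould_small_center's own z axis and vertical below 0.08 rad and contact force between the fingers and mould_small below 0.05 N and linear speed of mould_small below 0.02 m/s), for 0.2 s.
2. the second smallest mould is over it, down on the stand (horizontal distance between mould_medium_center and stand_top below 0.015 m and height (world z) of mould_medium_center between 0.031 and 0.039 m and angle between mould_medium_center's own z axis and vertical below 0.08 rad and contact force between the fingers and mould_medium below 0.05 N and linear speed of mould_medium below 0.02 m/s), for 0.2 s.
3. the second largest mould is over these, down on the stand (horizontal distance between mould_large_center and stand_top below 0.015 m and height (world z) of mould_large_center between 0.034 and 0.042 m and angle between mould_large_center's own z axis and vertical below 0.08 rad and contact force between the fingers and mould_large below 0.05 N and linear speed of mould_large below 0.02 m/s), for 0.2 s.
4. the largest mould is over all, down on the stand (horizontal distance between mould_largest_center and stand_top below 0.015 m and height (world z) of mould_largest_center between 0.037 and 0.045 m and angle between mould_largest_center's own z axis and vertical below 0.08 rad and contact force between the fingers and mould_largest below 0.05 N and linear speed of mould_largest below 0.02 m/s), for 0.2 s.
At the end, for the whole second after the job is handed in: All four moulds stand mouth down on the stand, nested one over the other: each axis within 15 mm of the stand's middle, each mouth within 4 mm of the stand's top face in height, upright within 0.08 rad (4.6 degrees), released and at rest (all of step 1 and all of step 2 and all of step 3 and all of step 4); the robot touches nothing.
It fails at once if the garlic is moved by more than 20 mm (distance of garlic_center from where it was at the start of the episode above 0.02 m).
It fails at once if the salt shaker is moved by more than 20 mm (distance of shaker_center from where it was at the start of the episode above 0.02 m).
It fails at once if the spice jar is moved by more than 20 mm (distance of jar_turmeric_center from where it was at the start of the episode above 0.02 m).
It also fails if it takes over 104 s, if anything falls off the work surface, if the arm or the gripper's body presses on something with over 40 N, if the wrist force passes 120 N, or if a joint passes its speed limit or range.

## Working session

There is one attempt and no reset: what is moved stays moved. The work goes in short steps, Python scripts to look and compute and a shell command to move; the robot and the scene stay as the last step left them, time stands still between calls to the robot, and variables do not carry over. Pictures are saved under pics/ and viewed, at most 14 in all, crops included, and the job is handed in when it is done.

```bash
ls; mkdir -p pics; python3 - <<'E'
from workcell import ctrl, vision
import cv2
for n in("top","side"):
    p,d=vision.camera(n); cv2.imwrite(f"pics/{n}0.png",p[:,:,::-1]); m=vision.camera_model(n); print(n,m)
s=ctrl.get_state(); print(s, ctrl.hold_point_z)
E
```

```text
pics
top {'mtx': array([[421.96310756,   0.        , 278.61832768],
       [  0.        , 421.96310756, 213.38291397],
       [  0.        ,   0.        ,   1.        ]]), 'k1': 0.0017255619177470153, 'R': array([[ 2.08980050e-02, -9.99776117e-01,  3.31509044e-03],
       [-9.88252033e-01, -2.11590091e-02, -1.51361206e-01],
       [ 1.51397463e-01, -1.12997629e-04, -9.88472961e-01]]), 't': array([-0.02788724,  0.52302616,  1.07739124])}
side {'mtx': array([[444.79441087,   0.        , 282.8225581 ],
       [  0.        , 444.79441087, 209.00691429],
       [  0.        ,   0.        ,   1.        ]]), 'k1': 0.005811355442714129, 'R': array([[ 0.93529305, -0.35318047, -0.02214626],
       [-0.24692745, -0.60652429, -0.75574805],
       [ 0.25348321,  0.71231442, -0.65448791]]), 't': array([-0.50985541,  0.18361623,  1.16274105])}
{'clock': 0.1, 'joint_pos': array([-1.23611501e+00,  3.59429426e-01,  1.51133832e+00, -1.05537669e-05,
        1.27247939e+00, -1.15094574e-01]), 'qd': array([-0.00100937, -0.00189883, -0.0008579 ,  0.00038563, -0.0011122 ,
       -0.00087527]), 'joint_torque': array([ 9.96873387e-04, -5.16356277e+01, -2.71405649e+01,  6.78536016e-02,
        2.75790860e-02, -2.60820843e-05]), 'tcp_pos': array([ 0.26064366, -0.53973477,  0.22189038]), 'tool_rot': array([-3.06088139e+00, -7.00204423e-01,  3.00353324e-04]), 'wrist_force': array([0.29556204, 0.01148053, 0.34054863]), 'ft_torque': array([-0.00590111,  0.04510053, -0.0173567 ]), 'grip_force': 0.0, 'gripper_width': 0.08769207735351103} 0.0187
```

View pics/top0.png

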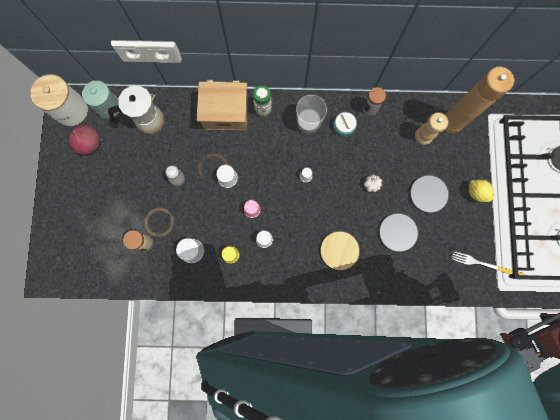

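View pics/side0.png

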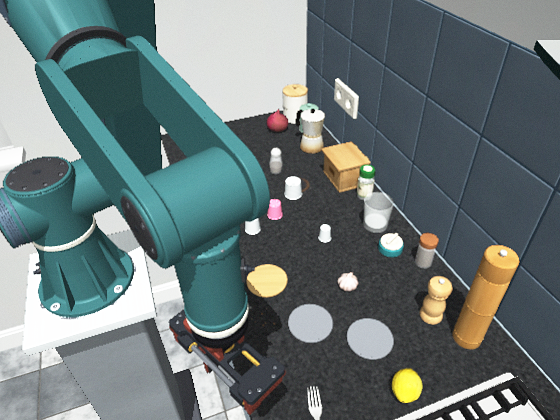

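The top view shows these candidates:
- **Stand:** pale wood at (340,250). The grey discs at (398,232) and (430,194) are not meant.
- **Moulds:** bare or white cups at (190,250), (227,176), (264,239) and (307,174). The pink (252,208) and yellow (230,255) ones are decoys.
- **Bystanders:** shaker (175,176), jar (133,240), garlic (373,183).

I'll measure the four cups and the stand and check the choice in one crop.

```bash
cat > h.py <<'E'
from workcell import ctrl, vision
import cv2, numpy as np
from scipy.spatial.transform import Rotation as Ro
def cloud(n="top"):
    p,d=vision.camera(n); m=vision.camera_model(n); K=m["mtx"]
    v,u=np.mgrid[:420,:560]
    q=cv2.undistortPoints(np.stack([u,v],-1).reshape(-1,1,2).astype(float),K,np.array([m["k1"],0,0,0.])).reshape(420,560,2)
    X=np.dstack([q*d[...,None],d])
    return p,d,(X-m["t"])@m["R"]
def onplane(uv,z,n="top"):
    m=vision.camera_model(n)
    q=cv2.undistortPoints(np.array(uv,float).reshape(-1,1,2),m["mtx"],np.array([m["k1"],0,0,0.])).reshape(-1,2)
    r=np.c_[q,np.ones(len(q))]@m["R"]; c=-m["R"].T@m["t"]
    return c+r*((z-c[2])/r[:,2])[:,None]
E
python3 - <<'E'
from h import *
p,d,X=cloud()
cv2.imwrite("pics/crop.png",cv2.resize(p[140:280,110:420,::-1],None,fx=2.5,fy=2.5,interpolation=cv2.INTER_CUBIC))
Z=X[...,2]; print("table z",np.median(Z[200:220,290:340]))
for u,v in [(190,250),(227,176),(264,239),(307,174),(340,250),(252,208),(230,255),(175,176),(133,240),(373,183)]:
    w=np.s_[max(v-22,0):v+22,u-22:u+22]; h=Z[w]; zt=np.median(Z[v-2:v+3,u-2:u+3])
    mk=(abs(h-zt)<.006)&(X[w][...,2]>.006); pts=X[w][mk]
    n,l,st,c=cv2.connectedComponentsWithStats(mk.astype(np.uint8)); k=l[22,22]; pts=X[w][l==k]
    (cx,cy),r=cv2.minEnclosingCircle(pts[:,:2].astype(np.float32)); 
    print((u,v),"ztop %.3f circ %.4f %.4f dia %.3f area-dia px %.1f mean"%(zt,cx,cy,2*r,2*np.sqrt(st[k,4]/np.pi)),pts[:,:2].mean(0).round(4))
E
```

```text
table z 0.000271546398896807
(190, 250) ztop 0.058 circ 0.4224 0.2166 dia 0.058 area-dia px 22.3 mean [0.4222 0.2162]
(227, 176) ztop 0.053 circ 0.6258 0.1278 dia 0.048 area-dia px 17.7 mean [0.6259 0.1278]
(264, 239) ztop 0.048 circ 0.4572 0.0223 dia 0.038 area-dia px 14.2 mean [0.4575 0.0217]
(307, 174) ztop 0.041 circ 0.6363 -0.0891 dia 0.027 area-dia px 10.1 mean [ 0.6358 -0.089 ]
(340, 250) ztop 0.012 circ 0.4317 -0.1818 dia 0.105 area-dia px 38.4 mean [ 0.4309 -0.1814]
(252, 208) ztop 0.046 circ 0.5388 0.0578 dia 0.037 area-dia px 14.1 mean [0.5386 0.0574]
(230, 255) ztop 0.047 circ 0.4144 0.1115 dia 0.037 area-dia px 14.4 mean [0.4144 0.1111]
(175, 176) ztop 0.078 circ 0.6191 0.2638 dia 0.034 area-dia px 7.5 mean [0.615  0.2579]
(133, 240) ztop 0.097 circ 0.4417 0.3457 dia 0.049 area-dia px 19.5 mean [0.4414 0.3451]
(373, 183) ztop 0.042 circ 0.6152 -0.2716 dia 0.034 area-dia px 10.4 mean [ 0.6147 -0.2713]
```

View pics/crop.png

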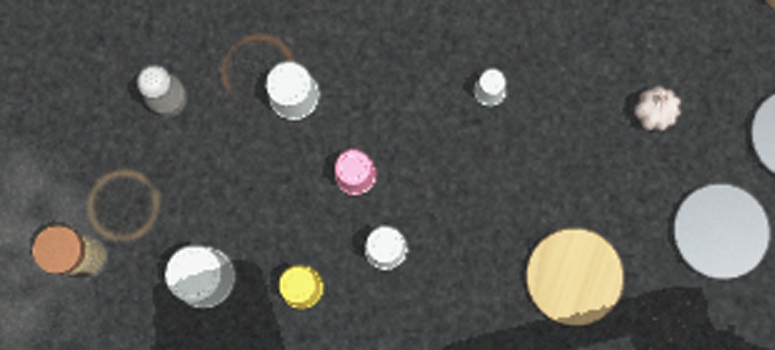

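The crop and the measured sizes agree. Smallest is (307,174), medium (264,239), large (227,176), largest (190,250), and the wooden stand is (340,250). Next I work out the shifts in tool units.

```bash
cat >> h.py <<'E'
P=dict(small=(.636,-.089),medium=(.4573,.022),large=(.6258,.1278),largest=(.4223,.2164),stand=(.4313,-.1816))
def leg(a,b):
    s=ctrl.get_state(); M=Ro.from_rotvec(s["tool_rot"]).as_matrix()
    a=s["tcp_pos"] if a is None else np.array(a); return ((np.array(b)-a)@M/.2).round(3)
E
python3 - <<'E'
from h import *
print("first",leg(None,(*P["small"],.15)))
for k in("small","medium","large","largest"): print(k,"->stand",leg((*P[k],.15),(*P["stand"],.15)))
E
```

```text
first [ 2.67  -1.213  0.362]
small ->stand [-1.123 -0.028 -0.   ]
medium ->stand [-0.56   0.86  -0.001]
large ->stand [-1.548  0.97  -0.002]
largest ->stand [-0.825  1.812 -0.003]
```

```bash
python3 -m creep '0.89 -0.405 0.12 0 0 0;0.89 -0.405 0.12 0 0 0;0.89 -0.405 0.12 0 0 0;0.89 -0.405 0.12 0 0 0;0.89 -0.405 0.12 0 0 0' 1 
python3 -m creep '0.89 -0.405 0.12 0 0 0;0.89 -0.405 0.12 0 0 0;0.89 -0.405 0.12 0 0 0;0.89 -0.405 0.12 0 0 0;0.89 -0.405 0.12 0 0 0'
python3 -m creep '0.89 -0.405 0.12 0 0 0;0.89 -0.405 0.12 0 0 0;0.89 -0.405 0.12 0 0 0;0.89 -0.405 0.12 0 0 0;0.89 -0.405 0.12 0 0 0'
python3 - <<'E'
from h import *
print(leg(None,(*P["small"],.014)), ctrl.get_state()["joint_pos"].round(2))
E
```

```text
clock: 0.65
tcp_pos: [0.388, -0.3847, 0.1975]
tool_rot: [-3.057, -0.707, -0.001]
wrist_force: [0.3, -0.4, -0.6]
gripper_width: 0.0879
grip_force: 0.0
clock: 1.15
tcp_pos: [0.5133, -0.2358, 0.1739]
tool_rot: [-3.059, -0.707, -0.001]
wrist_force: [-0.6, -0.2, -0.6]
gripper_width: 0.0881
grip_force: 0.0
clock: 1.65
tcp_pos: [0.6388, -0.0863, 0.1498]
tool_rot: [-3.06, -0.706, -0.002]
wrist_force: [-0.2, 0.0, 0.1]
gripper_width: 0.0879
grip_force: 0.0
[-0.02   0.006  0.679] [-0.24  0.49  1.49  0.    1.16  0.87]
```

```bash
python3 -m creep '-0.02 0.005 0.25 0 0 0;-0.02 0.005 0.45 0 0 0;-0.02 0.005 0.6 0 0 0;-0.02 0.005 0.68 0 0 0;-0.02 0.005 0.68 0 0 0'
python3 -m creep '0 0 0 0 0 0;0 0 0 0 0 0;0 0 0 0 0 0;0 0 0 0 0 0;0 0 0 0 0 0' 0
python3 -m creep '0 0 0 0 0 0;0 0 0 0 0 0;0 0 0 0 0 0;0 0 0 0 0 0;0 0 0 0 0 0'
python3 -m creep '0 0 -0.1 0 0 0;0 0 -0.25 0 0 0;0 0 -0.45 0 0 0;0 0 -0.6 0 0 0;0 0 -0.6 0 0 0'
python3 - <<'E'
from h import *
print(leg(None,(*P["stand"],.134)))
for n in("top","side"):
    p,_=vision.camera(n); cv2.imwrite(f"pics/{n}1.png",cv2.resize((p[130:290,200:400] if n=="top" else p[130:300,230:430])[:,:,::-1],None,fx=3,fy=3))
E
```

```text
clock: 2.15
tcp_pos: [0.6307, -0.0929, 0.0125]
tool_rot: [-3.061, -0.699, 0.007]
wrist_force: [-0.2, -0.1, -0.0]
gripper_width: 0.0882
grip_force: 0.0
clock: 2.65
tcp_pos: [0.6334, -0.0919, 0.0154]
tool_rot: [3.062, 0.701, 0.002]
wrist_force: [0.1, -0.1, -0.1]
gripper_width: 0.0516
grip_force: 0.0
clock: 3.15
tcp_pos: [0.6329, -0.0918, 0.0147]
tool_rot: [-3.062, -0.701, 0.0]
wrist_force: [-0.6, 0.2, 0.5]
gripper_width: 0.0292
grip_force: 29.9
clock: 3.65
tcp_pos: [0.6362, -0.0928, 0.1394]
tool_rot: [3.059, 0.7, 0.012]
wrist_force: [0.0, -0.4, -0.2]
gripper_width: 0.0297
grip_force: 29.9
[-1.116 -0.046  0.02 ]
```

View pics/side1.png

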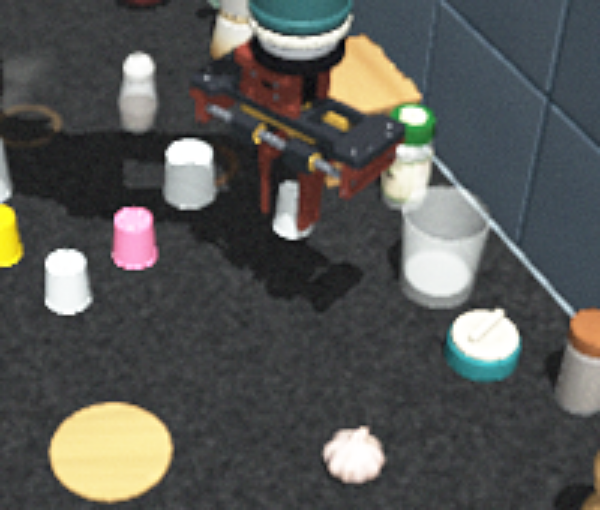

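The small mould is held upright between the fingers, at about (293,210) in the crop. Next it goes over the stand.

```bash
python3 -m creep '-0.2 0 0 0 0 0;-0.45 0 0 0 0 0;-0.65 -0.01 0 0 0 0;-0.8 -0.02 0 0 0 0;-0.9 -0.03 0 0 0 0'
python3 -m creep '-0.1 -0.01 0 0 0 0;-0.2 -0.01 0 0 0 0;-0.235 -0.015 0 0 0 0;-0.235 -0.015 0 0 0 0;-0.235 -0.015 0 0 0 0'
python3 -m creep '0 0 0 0 0 0;0 0 0 0 0 0'
python3 - <<'E'
from h import *
print(leg(None,(*P["stand"],.028)))
E
```

```text
clock: 4.25
tcp_pos: [0.4643, -0.1644, 0.1327]
tool_rot: [-3.06, -0.698, 0.006]
wrist_force: [0.2, -0.7, -0.4]
gripper_width: 0.0294
grip_force: 29.9
clock: 4.75
tcp_pos: [0.4249, -0.1823, 0.1342]
tool_rot: [-3.062, -0.7, 0.0]
wrist_force: [-0.2, 0.1, -0.2]
gripper_width: 0.0298
grip_force: 29.9
clock: 4.95
tcp_pos: [0.4253, -0.1823, 0.1346]
tool_rot: [-3.062, -0.702, -0.0]
wrist_force: [-0.1, 0.8, -0.0]
gripper_width: 0.0297
grip_force: 29.9
[0.029 0.01  0.533]
```

```bash
python3 -m creep '0.01 0.01 0.2 0 0 0;0.01 0.01 0.4 0 0 0;0.01 0.01 0.5 0 0 0;0.01 0.01 0.535 0 0 0;0.01 0.01 0.535 0 0 0'
python3 -m creep '0 0 0 0 0 0;0 0 0 0 0 0'
python3 -m creep '0 0 0 0 0 0;0 0 0 0 0 0;0 0 0 0 0 0;0 0 0 0 0 0;0 0 0 0 0 0' 0.8
python3 -m creep '0 0 -0.05 0 0 0;0 0 -0.2 0 0 0;0 0 -0.4 0 0 0;0 0 -0.6 0 0 0;0 0 -0.6 0 0 0'
python3 - <<'E'
from h import *
print(leg(None,(*P["medium"],.15)))
E
```

```text
clock: 5.45
tcp_pos: [0.4271, -0.1829, 0.0271]
tool_rot: [-3.061, -0.701, 0.002]
wrist_force: [-0.6, 0.7, -0.5]
gripper_width: 0.0297
grip_force: 29.9
clock: 5.65
tcp_pos: [0.4281, -0.1838, 0.0283]
tool_rot: [3.061, 0.701, 0.002]
wrist_force: [-1.1, -0.2, -0.7]
gripper_width: 0.0299
grip_force: 29.9
clock: 6.15
tcp_pos: [0.4273, -0.1835, 0.0277]
tool_rot: [-3.062, -0.701, -0.0]
wrist_force: [0.8, 0.3, 0.4]
gripper_width: 0.0662
grip_force: 0.0
clock: 6.65
tcp_pos: [0.4305, -0.1854, 0.1529]
tool_rot: [3.056, 0.699, 0.011]
wrist_force: [0.0, -1.5, -0.4]
gripper_width: 0.07
grip_force: 0.0
[ 0.571 -0.876  0.01 ]
```

```bash
python3 -m creep '0.13 -0.2 0 0 0 0;0.26 -0.4 0 0 0 0;0.39 -0.6 0 0 0 0;0.5 -0.78 0 0 0 0;0.57 -0.875 0 0 0 0' 
python3 -m creep '0 0 0 0 0 0;0 0 0 0 0 0;0 0 0 0 0 0'
python3 - <<'E'
from h import *
print(leg(None,(*P["medium"],.018)))
p,d,X=cloud(); cv2.imwrite("pics/top2.png",cv2.resize(p[130:290,200:400,::-1],None,fx=3,fy=3))
w=X[215:275,310:375].reshape(-1,3); t=w[(w[:,2]>.046)&(w[:,2]<.06)&(np.hypot(w[:,0]-.4313,w[:,1]+.1816)<.03)]
print(len(t),t.mean(0), 2*cv2.minEnclosingCircle(t[:,:2].astype(np.float32))[1])
E
```

```text
clock: 7.15
tcp_pos: [0.4527, 0.0265, 0.1473]
tool_rot: [-3.061, -0.703, 0.002]
wrist_force: [0.0, 1.0, 0.1]
gripper_width: 0.0702
grip_force: 0.0
clock: 7.45
tcp_pos: [0.4535, 0.0228, 0.1475]
tool_rot: [3.063, 0.7, -0.001]
wrist_force: [0.2, -0.6, -0.3]
gripper_width: 0.0706
grip_force: 0.0
[0.016 0.012 0.647]
91 [ 0.43162157 -0.18135718  0.05269682] 0.02785499393939972
```

View pics/top2.png

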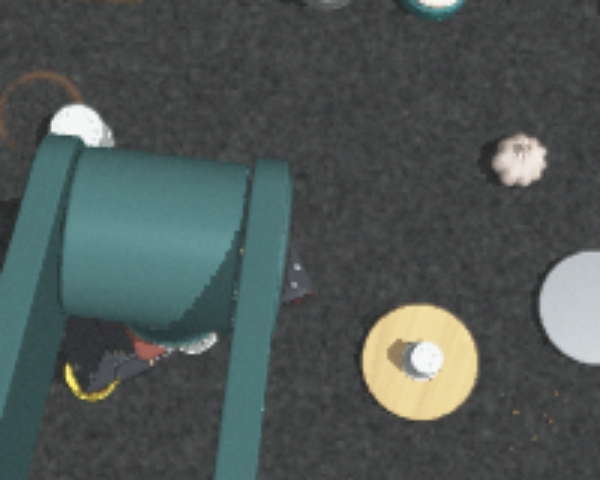

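The small mould stands in the middle of the stand, about (425,360) in the crop. Now the medium one.

```bash
python3 -m creep '0.016 0.01 0.25 0 0 0;0.016 0.01 0.45 0 0 0;0.016 0.01 0.57 0 0 0;0.016 0.01 0.645 0 0 0;0.016 0.01 0.645 0 0 0'
python3 -m creep '0 0 0 0 0 0;0 0 0 0 0 0;0 0 0 0 0 0;0 0 0 0 0 0;0 0 0 0 0 0' 0
python3 -m creep '0 0 0 0 0 0;0 0 0 0 0 0;0 0 0 0 0 0'
python3 - <<'E'
from h import *
print("cup in tool",leg(None,(*P["medium"],.018)))
E
python3 -m creep '0 0 -0.1 0 0 0;0 0 -0.25 0 0 0;0 0 -0.45 0 0 0;0 0 -0.65 0 0 0;0 0 -0.65 0 0 0'
python3 -m creep '-0.13 0.2 0 0 0 0;-0.26 0.4 0 0 0 0;-0.39 0.6 0 0 0 0;-0.5 0.78 0 0 0 0;-0.56 0.86 0 0 0 0' 
python3 -m creep '0 0 0 0 0 0;0 0 0 0 0 0;0 0 0 0 0 0'
python3 - <<'E'
from h import *
print(leg(None,(.4316,-.1814,.031)))
E
```

```text
clock: 8.0
tcp_pos: [0.4559, 0.0223, 0.0169]
tool_rot: [-3.062, -0.697, 0.007]
wrist_force: [-0.5, 0.2, 0.8]
gripper_width: 0.0705
grip_force: 0.0
clock: 8.5
tcp_pos: [0.4583, 0.0232, 0.0194]
tool_rot: [3.062, 0.701, 0.002]
wrist_force: [-0.5, -0.5, 4.4]
gripper_width: 0.0392
grip_force: 30.1
clock: 8.8
tcp_pos: [0.4583, 0.0232, 0.0193]
tool_rot: [3.062, 0.701, 0.002]
wrist_force: [-0.8, -1.1, 7.5]
gripper_width: 0.0394
grip_force: 30.2
cup in tool [-0.007  0.003  0.007]
clock: 9.3
tcp_pos: [0.4611, 0.0232, 0.1532]
tool_rot: [3.06, 0.7, 0.014]
wrist_force: [0.6, -0.0, -0.4]
gripper_width: 0.0394
grip_force: 29.9
clock: 9.8
tcp_pos: [0.4311, -0.1832, 0.1479]
tool_rot: [3.063, 0.697, -0.0]
wrist_force: [-1.0, -0.1, -0.7]
gripper_width: 0.0396
grip_force: 29.9
clock: 10.1
tcp_pos: [0.431, -0.1789, 0.1481]
tool_rot: [-3.061, -0.701, 0.001]
wrist_force: [0.3, 0.1, 0.2]
gripper_width: 0.0395
grip_force: 29.9
[-0.002  0.014  0.585]
```

```bash
python3 -m creep '0.005 0.014 0.15 0 0 0;0.005 0.014 0.3 0 0 0;0.005 0.014 0.4 0 0 0;0.005 0.014 0.45 0 0 0;0.005 0.014 0.45 0 0 0'
python3 -m creep '0 0 0.04 0 0 0;0 0 0.08 0 0 0;0 0 0.11 0 0 0;0 0 0.128 0 0 0;0 0 0.128 0 0 0'
python3 -m creep '0 0 0 0 0 0;0 0 0 0 0 0'
python3 -m creep '0 0 0 0 0 0;0 0 0 0 0 0;0 0 0 0 0 0;0 0 0 0 0 0;0 0 0 0 0 0' 0.9
python3 -m creep '0 0 -0.05 0 0 0;0 0 -0.2 0 0 0;0 0 -0.4 0 0 0;0 0 -0.6 0 0 0;0 0 -0.6 0 0 0'
python3 - <<'E'
from h import *
print(leg(None,(*P["large"],.15)))
E
```

```text
clock: 10.6
tcp_pos: [0.4328, -0.1809, 0.0576]
tool_rot: [-3.06, -0.702, 0.003]
wrist_force: [-0.5, 0.4, 0.2]
gripper_width: 0.0396
grip_force: 29.9
clock: 11.1
tcp_pos: [0.4334, -0.1823, 0.0327]
tool_rot: [-3.062, -0.7, 0.001]
wrist_force: [-0.1, -0.5, -0.4]
gripper_width: 0.0398
grip_force: 29.9
clock: 11.3
tcp_pos: [0.4338, -0.1825, 0.0333]
tool_rot: [3.062, 0.7, 0.0]
wrist_force: [0.5, 0.3, -0.8]
gripper_width: 0.0394
grip_force: 29.9
clock: 11.8
tcp_pos: [0.4336, -0.1824, 0.0331]
tool_rot: [-3.062, -0.701, -0.0]
wrist_force: [-0.2, -0.3, 0.2]
gripper_width: 0.0758
grip_force: 0.0
clock: 12.3
tcp_pos: [0.437, -0.1843, 0.1584]
tool_rot: [3.056, 0.699, 0.011]
wrist_force: [1.0, -0.5, 0.5]
gripper_width: 0.079
grip_force: 0.0
[ 1.529 -0.995  0.042]
```

```bash
python3 -m creep '0.2 -0.13 0 0 0 0;0.4 -0.255 0 0 0 0;0.6 -0.38 0 0 0 0;0.77 -0.49 0.02 0 0 0;0.77 -0.49 0.02 0 0 0' 
python3 -m creep '0.2 -0.13 0 0 0 0;0.4 -0.255 0 0 0 0;0.6 -0.38 0 0 0 0;0.72 -0.46 0.02 0 0 0;0.77 -0.49 0.02 0 0 0'
python3 -m creep '0 0 0 0 0 0;0 0 0 0 0 0;0 0 0 0 0 0'
python3 - <<'E'
from h import *
print(leg(None,(*P["large"],.022)))
p,d,X=cloud()
w=X[215:275,310:375].reshape(-1,3); t=w[(w[:,2]>.052)&(w[:,2]<.066)&(np.hypot(w[:,0]-.4313,w[:,1]+.1816)<.03)]
print(len(t),t.mean(0), 2*cv2.minEnclosingCircle(t[:,:2].astype(np.float32))[1])
E
```

```text
clock: 12.8
tcp_pos: [0.5315, -0.0234, 0.1486]
tool_rot: [-3.06, -0.706, -0.002]
wrist_force: [0.0, -0.6, -0.3]
gripper_width: 0.0788
grip_force: 0.0
clock: 13.3
tcp_pos: [0.626, 0.1296, 0.1441]
tool_rot: [-3.061, -0.703, 0.002]
wrist_force: [-0.3, 0.3, 0.2]
gripper_width: 0.0791
grip_force: 0.0
clock: 13.6
tcp_pos: [0.6248, 0.1264, 0.145]
tool_rot: [3.063, 0.698, -0.002]
wrist_force: [0.1, 0.4, -0.5]
gripper_width: 0.0792
grip_force: 0.0
[ 0.008 -0.004  0.615]
168 [ 0.43289191 -0.18220211  0.05882221] 0.037608448415994644
```

```bash
python3 -m creep '0.008 -0.004 0.25 0 0 0;0.008 -0.004 0.45 0 0 0;0.008 -0.004 0.55 0 0 0;0.008 -0.004 0.615 0 0 0;0.008 -0.004 0.615 0 0 0'
python3 -m creep '0 0 0 0 0 0;0 0 0 0 0 0;0 0 0 0 0 0;0 0 0 0 0 0;0 0 0 0 0 0' 0
python3 -m creep '0 0 0 0 0 0;0 0 0 0 0 0;0 0 0 0 0 0'
python3 - <<'E'
from h import *
print("cup in tool",leg(None,(*P["large"],.022)))
E
python3 -m creep '0 0 -0.1 0 0 0;0 0 -0.25 0 0 0;0 0 -0.45 0 0 0;0 0 -0.65 0 0 0;0 0 -0.65 0 0 0'
python3 -m creep '-0.15 0.1 0 0 0 0;-0.35 0.22 0 0 0 0;-0.55 0.35 0 0 0 0;-0.75 0.48 0 0 0 0;-0.77 0.485 0 0 0 0' 
python3 -m creep '-0.2 0.13 0 0 0 0;-0.4 0.255 0 0 0 0;-0.6 0.38 0 0 0 0;-0.72 0.46 0 0 0 0;-0.77 0.485 0 0 0 0' 
python3 -m creep '0 0 0 0 0 0;0 0 0 0 0 0;0 0 0 0 0 0'
python3 - <<'E'
from h import *
print(leg(None,(.4329,-.1822,.035)))
E
```

```text
clock: 14.15
tcp_pos: [0.6255, 0.1286, 0.0207]
tool_rot: [-3.062, -0.699, 0.005]
wrist_force: [-0.2, -0.6, -0.2]
gripper_width: 0.0795
grip_force: 0.0
clock: 14.65
tcp_pos: [0.6276, 0.1295, 0.0231]
tool_rot: [3.062, 0.701, 0.003]
wrist_force: [-0.9, -0.2, 5.9]
gripper_width: 0.0493
grip_force: 30.1
clock: 14.95
tcp_pos: [0.6276, 0.1296, 0.0231]
tool_rot: [3.062, 0.701, 0.003]
wrist_force: [-0.2, 0.9, 5.5]
gripper_width: 0.0494
grip_force: 30.1
cup in tool [-0.012  0.004  0.005]
clock: 15.45
tcp_pos: [0.6309, 0.13, 0.1581]
tool_rot: [3.061, 0.701, 0.016]
wrist_force: [-0.3, -0.3, -0.4]
gripper_width: 0.0495
grip_force: 29.9
clock: 15.95
tcp_pos: [0.5264, -0.0281, 0.151]
tool_rot: [-3.063, -0.695, 0.007]
wrist_force: [0.7, -0.2, -1.6]
gripper_width: 0.0495
grip_force: 29.9
clock: 16.45
tcp_pos: [0.4329, -0.1806, 0.1517]
tool_rot: [-3.063, -0.697, 0.001]
wrist_force: [0.4, 0.9, -0.1]
gripper_width: 0.0492
grip_force: 29.9
clock: 16.75
tcp_pos: [0.4346, -0.178, 0.1519]
tool_rot: [-3.062, -0.702, -0.0]
wrist_force: [0.4, 0.0, -1.2]
gripper_width: 0.0493
grip_force: 29.9
[-0.017  0.015  0.585]
```

```bash
python3 -m creep '-0.005 0.015 0.1 0 0 0;-0.005 0.015 0.25 0 0 0;-0.005 0.015 0.37 0 0 0;-0.005 0.015 0.42 0 0 0;-0.005 0.015 0.42 0 0 0'
python3 -m creep '0 0 0.04 0 0 0;0 0 0.08 0 0 0;0 0 0.12 0 0 0;0 0 0.157 0 0 0;0 0 0.157 0 0 0'
python3 -m creep '0 0 0 0 0 0;0 0 0 0 0 0'
python3 -m creep '0 0 0 0 0 0;0 0 0 0 0 0;0 0 0 0 0 0;0 0 0 0 0 0;0 0 0 0 0 0' 1
python3 -m creep '0 0 -0.05 0 0 0;0 0 -0.2 0 0 0;0 0 -0.4 0 0 0;0 0 -0.6 0 0 0;0 0 -0.6 0 0 0'
python3 -m creep '0 0 0 0 0 0;0 0 0 0 0 0;0 0 0 0 0 0'
python3 - <<'E'
from h import *
print(leg(None,(*P["largest"],.16)))
E
```

```text
clock: 17.25
tcp_pos: [0.4338, -0.181, 0.0669]
tool_rot: [-3.06, -0.702, 0.003]
wrist_force: [0.0, 0.1, 0.0]
gripper_width: 0.0494
grip_force: 29.9
clock: 17.75
tcp_pos: [0.4336, -0.182, 0.0358]
tool_rot: [-3.061, -0.7, 0.002]
wrist_force: [-0.3, 0.0, -0.2]
gripper_width: 0.0492
grip_force: 29.9
clock: 17.95
tcp_pos: [0.4344, -0.1824, 0.0368]
tool_rot: [3.062, 0.7, 0.0]
wrist_force: [-0.0, 0.6, -1.8]
gripper_width: 0.0494
grip_force: 29.9
clock: 18.45
tcp_pos: [0.4343, -0.1823, 0.0367]
tool_rot: [-3.062, -0.701, -0.0]
wrist_force: [-0.0, 0.6, 0.8]
gripper_width: 0.0852
grip_force: 0.0
clock: 18.95
tcp_pos: [0.4376, -0.1842, 0.162]
tool_rot: [3.056, 0.699, 0.011]
wrist_force: [0.4, 0.0, 0.2]
gripper_width: 0.0881
grip_force: 0.0
clock: 19.25
tcp_pos: [0.4331, -0.1816, 0.1554]
tool_rot: [-3.06, -0.7, 0.003]
wrist_force: [-0.4, 0.1, 0.9]
gripper_width: 0.0878
grip_force: 0.0
[ 0.816 -1.816 -0.02 ]
```

```bash
python3 -m creep '0.1 -0.2 0 0 0 0;0.19 -0.42 0 0 0 0;0.29 -0.64 0 0 0 0;0.38 -0.86 0 0 0 0;0.41 -0.91 -0.01 0 0 0' 
python3 -m creep '0.1 -0.2 0 0 0 0;0.19 -0.42 0 0 0 0;0.29 -0.64 0 0 0 0;0.37 -0.83 0 0 0 0;0.405 -0.905 -0.01 0 0 0'
python3 -m creep '0 0 0 0 0 0;0 0 0 0 0 0;0 0 0 0 0 0'
python3 - <<'E'
from h import *
print(leg(None,(*P["largest"],.028)))
p,d,X=cloud()
w=X[215:275,310:375].reshape(-1,3); t=w[(w[:,2]>.058)&(w[:,2]<.074)&(np.hypot(w[:,0]-.4313,w[:,1]+.1816)<.035)]
print(len(t),t.mean(0), 2*cv2.minEnclosingCircle(t[:,:2].astype(np.float32))[1])
E
```

```text
clock: 19.75
tcp_pos: [0.4262, 0.021, 0.1572]
tool_rot: [-3.059, -0.705, 0.007]
wrist_force: [0.1, 0.2, 0.1]
gripper_width: 0.0876
grip_force: 0.0
clock: 20.25
tcp_pos: [0.4227, 0.2179, 0.1597]
tool_rot: [-3.061, -0.704, 0.003]
wrist_force: [0.2, 0.5, -0.3]
gripper_width: 0.0879
grip_force: 0.0
clock: 20.55
tcp_pos: [0.423, 0.2141, 0.1601]
tool_rot: [3.062, 0.699, -0.002]
wrist_force: [-0.3, -0.2, 0.0]
gripper_width: 0.0874
grip_force: 0.0
[ 0.003 -0.012  0.661]
267 [ 0.43270192 -0.18249987  0.06463833] 0.047321416437625885
```

```bash
python3 -m creep '0.003 -0.012 0.2 0 0 0;0.003 -0.012 0.4 0 0 0;0.003 -0.012 0.56 0 0 0;0.003 -0.012 0.66 0 0 0;0.003 -0.012 0.66 0 0 0'
python3 -m creep '0 0 0 0 0 0;0 0 0 0 0 0;0 0 0 0 0 0;0 0 0 0 0 0;0 0 0 0 0 0' 0
python3 -m creep '0 0 0 0 0 0;0 0 0 0 0 0;0 0 0 0 0 0'
python3 - <<'E'
from h import *
print("cup in tool",leg(None,(*P["largest"],.028)))
E
python3 -m creep '0 0 -0.1 0 0 0;0 0 -0.25 0 0 0;0 0 -0.45 0 0 0;0 0 -0.65 0 0 0;0 0 -0.7 0 0 0'
python3 -m creep '-0.08 0.18 0 0 0 0;-0.19 0.42 0 0 0 0;-0.29 0.64 0 0 0 0;-0.38 0.86 0 0 0 0;-0.41 0.91 0 0 0 0' 
python3 -m creep '-0.1 0.2 0 0 0 0;-0.19 0.42 0 0 0 0;-0.29 0.64 0 0 0 0;-0.37 0.83 0 0 0 0;-0.405 0.905 0 0 0 0' 
python3 -m creep '0 0 0 0 0 0;0 0 0 0 0 0;0 0 0 0 0 0'
python3 - <<'E'
from h import *
print(leg(None,(.4328,-.1824,.042)))
E
```

```text
clock: 21.1
tcp_pos: [0.4207, 0.216, 0.0264]
tool_rot: [3.062, 0.698, -0.009]
wrist_force: [-0.8, 0.3, 0.4]
gripper_width: 0.0876
grip_force: 0.0
clock: 21.6
tcp_pos: [0.4236, 0.2181, 0.0296]
tool_rot: [-3.062, -0.701, -0.003]
wrist_force: [-0.9, -0.6, 5.7]
gripper_width: 0.0592
grip_force: 30.2
clock: 21.9
tcp_pos: [0.4236, 0.2181, 0.0297]
tool_rot: [-3.062, -0.701, -0.003]
wrist_force: [-0.3, -0.9, 7.3]
gripper_width: 0.059
grip_force: 30.2
cup in tool [-0.01   0.005  0.008]
clock: 22.4
tcp_pos: [0.425, 0.2189, 0.1728]
tool_rot: [-3.061, -0.701, -0.011]
wrist_force: [0.9, -0.2, -0.9]
gripper_width: 0.0588
grip_force: 29.9
clock: 22.9
tcp_pos: [0.4279, 0.0146, 0.1682]
tool_rot: [3.063, 0.695, -0.001]
wrist_force: [-0.1, 0.8, -1.2]
gripper_width: 0.059
grip_force: 29.9
clock: 23.4
tcp_pos: [0.4342, -0.1828, 0.1682]
tool_rot: [3.062, 0.697, 0.0]
wrist_force: [0.1, -0.3, -0.9]
gripper_width: 0.0589
grip_force: 29.9
clock: 23.7
tcp_pos: [0.4332, -0.1781, 0.1682]
tool_rot: [-3.061, -0.702, 0.001]
wrist_force: [-0.9, -0.1, -0.5]
gripper_width: 0.0585
grip_force: 29.9
[-0.011  0.019  0.631]
```

```bash
python3 -m creep '0 0.018 0.1 0 0 0;0 0.018 0.25 0 0 0;0 0.018 0.37 0 0 0;0 0.018 0.42 0 0 0;0 0.018 0.42 0 0 0'
python3 -m creep '0 0 0.05 0 0 0;0 0 0.1 0 0 0;0 0 0.15 0 0 0;0 0 0.205 0 0 0;0 0 0.205 0 0 0'
python3 -m creep '0 0 0 0 0 0;0 0 0 0 0 0'
python3 -m creep '0 0 0 0 0 0;0 0 0 0 0 0;0 0 0 0 0 0;0 0 0 0 0 0;0 0 0 0 0 0' 1
python3 -m creep '0 0 -0.05 0 0 0;0 0 -0.2 0 0 0;0 0 -0.4 0 0 0;0 0 -0.6 0 0 0;0 0 -0.6 0 0 0'
python3 -m creep '0.1 -0.2 0 0 0 0;0.19 -0.42 0 0 0 0;0.29 -0.64 0 0 0 0;0.38 -0.86 0 0 0 0;0.41 -0.91 0 0 0 0' 
python3 -m creep '0 0 0 0 0 0;0 0 0 0 0 0;0 0 0 0 0 0'
python3 - <<'E'
from h import *
p,d,X=cloud()
w=X[215:275,310:375].reshape(-1,3); t=w[(w[:,2]>.063)&(w[:,2]<.085)&(np.hypot(w[:,0]-.4313,w[:,1]+.1816)<.04)]
print(len(t),t.mean(0), t[:,2].std(), 2*cv2.minEnclosingCircle(t[:,:2].astype(np.float32))[1])
p,_=vision.camera("side"); cv2.imwrite("pics/side9.png",cv2.resize(p[150:330,200:400,::-1],None,fx=3,fy=3))
E
```

```text
clock: 24.2
tcp_pos: [0.4343, -0.1814, 0.0836]
tool_rot: [-3.06, -0.702, 0.004]
wrist_force: [0.3, 0.4, -0.7]
gripper_width: 0.0591
grip_force: 29.9
clock: 24.7
tcp_pos: [0.4347, -0.1828, 0.0424]
tool_rot: [-3.061, -0.7, 0.002]
wrist_force: [-0.3, 0.6, -1.4]
gripper_width: 0.0591
grip_force: 29.9
clock: 24.9
tcp_pos: [0.4353, -0.1832, 0.0438]
tool_rot: [-3.062, -0.7, 0.0]
wrist_force: [-0.2, -0.2, -1.3]
gripper_width: 0.0587
grip_force: 29.9
clock: 25.4
tcp_pos: [0.4354, -0.1831, 0.0438]
tool_rot: [3.062, 0.701, 0.0]
wrist_force: [-0.2, 0.0, 0.4]
gripper_width: 0.0877
grip_force: 0.0
clock: 25.9
tcp_pos: [0.4386, -0.185, 0.1691]
tool_rot: [3.056, 0.699, 0.012]
wrist_force: [1.0, -0.4, 0.7]
gripper_width: 0.088
grip_force: 0.0
clock: 26.4
tcp_pos: [0.4279, 0.0201, 0.1633]
tool_rot: [-3.059, -0.705, 0.003]
wrist_force: [-0.4, -0.5, -1.1]
gripper_width: 0.0878
grip_force: 0.0
clock: 26.7
tcp_pos: [0.4304, 0.0151, 0.1636]
tool_rot: [3.063, 0.698, -0.0]
wrist_force: [-0.2, 0.7, 0.4]
gripper_width: 0.0877
grip_force: 0.0
400 [ 0.43406423 -0.18319644  0.07082307] 0.002139803945239389 0.05772942304611206
```

View pics/side9.png

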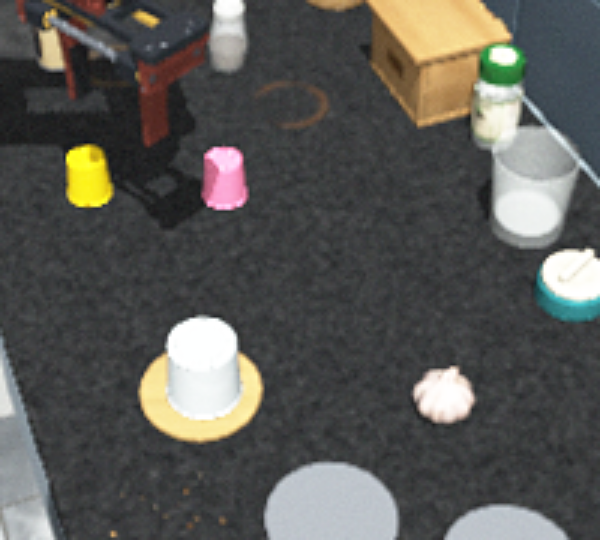

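The largest mould stands upright over the others in the middle of the stand, about (203,370) in the crop. Its top measures 0.071 m against 0.070 expected, and the robot is clear.

```bash
python3 -c "
from workcell import ctrl
print(ctrl.hand_in())"
```

```text
the job is handed in; nothing more can be done
None
```

All four moulds are nested upside down in the middle of the wooden stand and released, and I handed the job in after about 27 s of the 104 s allowed; the interface gave no verdict back.

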